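Seat a keyed tube block in a dry-bath heater and bolt it in

TASK

Put the aluminium tube block, by its blue handle, into the pocket of the dry-bath heater with its red dot towards the heater's red dot, and gently shuffle it about in the loose pocket until its keyed foot drops into the keyway and the block is fully home, flush with the rim, never forcing it or dropping it in from above. Then slide the retaining bolt all the way in over the block with its black knob, let go, and leave the dish, amber bottle and swab tin where they are.

Things in the scene. Friction and masses are not known exactly. Their poses are not given: they have to be found in the camera images.
- insert: Loose aluminium tube block, 0.25 to 0.5 kg, standing on its foot, z up. Origin: centre of the foot's underside. Foot 34 x 34 x 10 mm with a key rib 10 mm wide (along y) sticking out 6 mm more on its +x side. Above it the block, 64 x 64 mm, from 10 to 34 mm above the origin. A small red dot on top marks the +x (key) side. Until it is home, force on the heater must stay under 40 N.
- insert_handle (a point): Centre of the blue plastic handle on the tube block: 22 mm (block's x) by 14 mm thick (block's y: grip across this), from 34 to 71 mm above the block's origin; this point is 58 mm above that origin. Axes as the block's.
- heater: White dry-bath heater, fixed. Origin: on the bench, under the pocket's centre; +x away from the robot at yaw 0. Housing x -117 to +63 mm, y -70 to +70 mm, rim at z = 62 mm, red dot on the rim at +x. Block's origin in this frame: z = 38 mm while its foot stands on the key plate (block 10 mm proud of the rim), z = 28 mm fully home, top flush with the rim.
- pocket_rim (a point): Centre of the pocket's mouth, at rim height; axes as the heater's. The square pocket is 86 x 86 mm (11 mm of play each side of the block) and 24 mm deep, down to a flat brass key plate that fills its floor.
- key_plate_nominal (a point): Nominal centre of the plate's top (pocket's centre). The opening, 37 x 37 mm, 13 mm deep, keyway 13 mm wide and 6 mm further out at +x, gives the foot 1.5 mm of play each side. Its true centre is up to 5 mm off this point along the heater's x and y, and it is turned up to 0.05 rad: not measured, find it by feel or sight. The plate does not give way.
- bolt (a joint): Retaining bolt: flat steel tongue 22 mm wide on the rim, robot's side of the pocket, 2 to 7 mm above the rim; slides along the heater's +x. 0 = drawn back, 0.026 m = fully in, tip 20 mm short of the pocket's centre, over the block's edge. Friction about 2 N; starts at 0 to 4 mm. A block that stands proud is in its way.
- bolt_knob (a point): On the axis of the bolt's upright black knob, 16 mm in diameter, from 6 to 28 mm above the rim; this point is 16 mm above the rim, moves with the bolt, at x = -98 mm, y = 0 in the heater's frame when drawn back. Guide cheeks beside the tongue are 11 mm high, at x from -97 to -47 mm and y from 12 to 19 mm either side.
- petri: Loose culture dish, 90 mm across, 15 mm high, origin at the centre of its underside. Leave alone.
- amber_bottle: Loose amber reagent bottle with a white cap, 34 mm across, 75 mm tall, origin at the centre of its underside. Leave alone.
- swab_tin: Loose round tin, 61 mm across, 35 mm high, origin at the centre of its underside. Leave alone.
Not all that is in view belongs to the job. Several things look just like the insert: the one meant starts farthest to the robot's left.

How it is judged:
By the outcome, as a careful person would: the job done as asked, in the order asked, and still so for the second after the job is handed in, with the robot touching nothing.
It also fails if it takes over 72 s, if anything falls off the work surface, if the arm or the gripper's body presses on something with over 40 N, if the wrist force passes 120 N, or if a joint passes its speed limit or range.

ROBOT

A 7-joint arm with a two-finger parallel gripper is mounted at the origin on a cart in front of the work surface, level with it; the furniture and walls round the work are solid. World frame = base frame: x ahead of the robot, y to its left, z up, the work surface at z = 0. Lengths are in m, angles in rad, forces in N, time in s.
With the tool pointing down it reaches from about 0.425 to 0.825 m from the base axis. Payload 3.6 kg.
Tool frame: the origin (TCP) lies midway between the tips of the shut fingers; the grasp point (between the pads) lies 19 mm behind it (manip.grip_depth is the z of the grasp point in the tool frame, in m); z points along the fingers, y is the line along which they close (so a half turn about z gives the same grasp; the last joint's range is limited). The gripper opens to 93 mm and grips with 3 to 60 N. Pads are 15 mm wide; open, the fingers measure 128 mm over their backs; the gripper's body (75 mm by 188 mm) begins 65 mm behind the grasp point.
Start: joints at [-1.3, 0.615, -0.013, 1.423, 0.008, 1.103, -0.04], TCP at [0.191, 0.621, 0.219] pointing down, gripper open.
Joint ranges: [-3.12, 3.12], [-0.3, 2.06], [-1.34, 1.32], [0.26, 2.42], [-1.36, 4.5], [0.01, 1.98], [-2.84, 2.84]. Speed limits (rad/s): [2.79, 2.79, 3.14, 3.14, 3.14, 3.14, 3.14].

INTERFACE

Orientations are given as a unit quaternion [w, x, y, z].
In Python, from workcell import manip, viewer, job_done gives the robot as it stands.
- The arm moves only by the tool play_rows, never from a script. Its argument "deltas" is a list of rows, each an object with "rotation": the turn, a rotation vector about the tool's x, y, z in degrees, a list of three; "slide": the shift along the tool's x, y, z in cm, a list of three; "claw": the closure, from 0 (fully open) to 1 (shut). In form: [{"rotation": [wx, wy, wz], "slide": [dx, dy, dz], "claw": claw}, ...]. A call has 1 to 8 rows; each row is the pose to reach, as a shift and turn from the pose commanded when the call began, along the tool's axes at that moment; what a row does not reach only later rows make up. A row lasts 1/10 s, in which the tool goes at most 50 mm and 8.59 degrees, less where a joint would pass 70% of its speed; a pose out of reach is approached as far as the arm can. A call with a gripper value outside its range is refused whole. The fingers move at their own pace and stop on an object; the grip force is fixed at half the most. Time passes only in rows, so rows that repeat a pose let the fingers close. It gives the time, the measured TCP pose, the force, the opening and the grip force at its end, in the units of the state.
- manip.sense(): the state, without advancing time (a new reading comes with each control period).
- viewer.read_camera(name): name is "side" or "top" or "wrist"; returns a dict with "image" (400x640x3 uint8, blue, green, red), "fx", "fy", "cx", "cy" (pixels), "k1" (the pictures are not rectified: a ray, as slopes to the right and down, at radius r is drawn at 1 + k1 r^2 times it, then the intrinsics apply), "extrinsics" (4x4, takes a point from world to camera coordinates). Camera axes: x right, y down, z forward; pixel columns grow to the right and rows downward; lengths in m; the calibration is good to about 2 mm. A picture is of the moment at which its call begins. There is no depth.
- job_done(): hands the job in; it is judged then, once.
The state is a dict: "t": time; "q": joint angles; "joint_velocities": joint speeds; "tau": joint torques, N m; "ee_pos": TCP position; "orientation": TCP orientation; "contact_force": force on the tool from outside, world axes, zero at the start; "wrist_torque": the same for the moment, N m; "grip_width": finger opening in m; "grasp_force": force on a finger pad.
Only numpy, scipy, OpenCV 4.12 (cv2) and the standard library are available. Lean on these libraries where they do the work, as an engineer would, in place of code of your own. Each camera call takes 0.05 s, during which the arm holds its last target. There are 200 camera calls.

## Working session

There is one attempt and no reset: what is moved stays moved. The work goes in short steps, Python scripts to look and compute and a tool call to move; the robot and the scene stay as the last step left them, time stands still between calls to the robot, and variables do not carry over. Pictures are saved under pics/ and viewed, at most 10 in all, crops included, and the job is handed in when it is done.

Besides the shell and the picture viewer there is one more tool, called in YAML: its name, and indented under it one key for each argument. play_rows: Moves the arm, as the interface text tells. Its arguments: {"type":"object","properties":{"deltas":{"type":"array","items":{"type":"object","properties":{"rotation":{"type":"array","items":{"type":"number"}},"slide":{"type":"array","items":{"type":"number"}},"claw":{"type":"number"}}}}},"required":["deltas"]}

```bash
mkdir -p pics
cat > h.py <<'E'
import numpy as np, cv2
from workcell import manip, viewer, job_done
from scipy.spatial.transform import Rotation as R
def cam(n): return viewer.read_camera(n)
def ray(c,u,v):
    x=(u-c["cx"])/c["fx"]; y=(v-c["cy"])/c["fy"]
    r=np.hypot(x,y); s=r
    for _ in range(20): s=r/(1+c["k1"]*s*s)
    k=s/r if r>0 else 1
    E=np.array(c["extrinsics"]); d=E[:3,:3].T@np.array([x*k,y*k,1]); o=-E[:3,:3].T@E[:3,3]
    return o,d
def onz(c,u,v,z):
    o,d=ray(c,u,v); return (o+d*(z-o[2])/d[2])
def proj(c,p):
    E=np.array(c["extrinsics"]); q=E[:3,:3]@np.array(p)+E[:3,3]; x,y=q[:2]/q[2]; k=1+c["k1"]*(x*x+y*y)
    return c["fx"]*x*k+c["cx"],c["fy"]*y*k+c["cy"]
def blobs(im,lo,hi,amin=8):
    hsv=cv2.cvtColor(im,cv2.COLOR_BGR2HSV); m=cv2.inRange(hsv,lo,hi)
    n,l,s,ce=cv2.connectedComponentsWithStats(m); return [(ce[i].round(1),s[i]) for i in range(1,n) if s[i][4]>=amin],m
def tooldelta(p):  # world target TCP -> slide in cm in tool axes
    s=manip.sense(); w,x,y,z=s["orientation"]; r=R.from_quat([x,y,z,w])
    return r.inv().apply(np.array(p)-s["ee_pos"])*100
E
python3 - <<'E'
from h import *
for n in("top","side"):
    c=cam(n); cv2.imwrite(f"pics/{n}0.png",c["image"]); print(n,c["fx"],c["k1"],np.round(c["extrinsics"],3).tolist())
    for nm,lo,hi in(("blue",(100,120,60),(130,255,255)),("redlo",(0,150,80),(8,255,255)),("redhi",(172,150,80),(180,255,255))):
        for b in blobs(c["image"],lo,hi)[0]: print(nm,b[0],b[1].tolist(),onz(c,*b[0],0.034).round(3))
s=manip.sense();print(s, manip.grip_depth)
E
```

```text
top 367.9788165412071 -0.04353542413442838 [[-0.028, -1.0, 0.006, 0.093], [-0.997, 0.027, -0.068, 0.56], [0.068, -0.008, -0.998, 0.93], [0.0, 0.0, 0.0, 1.0]]
blue [598.9 111. ] [594, 98, 11, 26, 73] [ 0.777 -0.669  0.034]
blue [288.7 200. ] [286, 197, 6, 7, 33] [0.562 0.161 0.034]
blue [334.6 228.1] [333, 225, 4, 7, 27] [0.488 0.047 0.034]
blue [333.2 290.2] [330, 286, 7, 9, 38] [0.333 0.055 0.034]
side 483.6291857275548 -0.14764155575478605 [[-0.976, -0.219, 0.015, 0.538], [-0.117, 0.462, -0.879, 0.093], [0.185, -0.86, -0.476, 0.971], [0.0, 0.0, 0.0, 1.0]]
blue [343.7 197.7] [339, 195, 10, 6, 39] [ 0.498 -0.019  0.034]
blue [417.1 213.7] [411, 206, 12, 18, 103] [0.336 0.013 0.034]
blue [295.3 221.1] [290, 218, 11, 10, 48] [0.575 0.104 0.034]
redlo [586.5  96.4] [584, 93, 5, 8, 14] [-0.325 -1.137  0.034]
redlo [529.5 228.5] [528, 227, 4, 4, 8] [0.104 0.018 0.034]
redlo [ 96.7 252.5] [83, 245, 35, 22, 121] [0.902 0.304 0.034]
redlo [ 88.3 284.5] [74, 272, 30, 28, 487] [0.859 0.391 0.034]
redhi [ 78.9 289.8] [76, 287, 6, 6, 14] [0.867 0.408 0.034]
redhi [ 93.6 290.9] [91, 287, 7, 9, 16] [0.84  0.403 0.034]
redhi [ 88.8 297.6] [85, 296, 8, 4, 12] [0.838 0.42  0.034]
{'t': 0.1, 'q': array([-1.29951208,  0.61580887, -0.01262285,  1.42472764,  0.00810587,
        1.10341339, -0.04039518]), 'joint_velocities': array([-0.00155576, -0.00160985, -0.00022164, -0.00649905,  0.00057515,
        0.00133564, -0.00151688]), 'tau': array([ 1.55977614e-03, -4.60043907e+01,  2.10122075e-01, -1.66246712e+01,
       -6.11887523e-02,  1.68948382e-02,  1.03646823e-04]), 'ee_pos': array([0.19048971, 0.62071444, 0.21760951]), 'orientation': array([-1.56136672e-04,  1.48303913e-01,  9.88941160e-01, -1.14290473e-03]), 'contact_force': array([0.16873589, 0.06427233, 0.10623862]), 'wrist_torque': array([ 0.02057896,  0.02191704, -0.07429854]), 'grasp_force': 0.0, 'grip_width': 0.09301250238829636} -0.0188
```

View pics/top0.png

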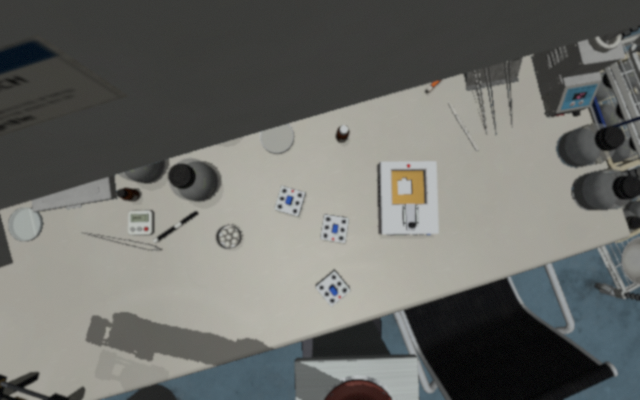

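View pics/side0.png

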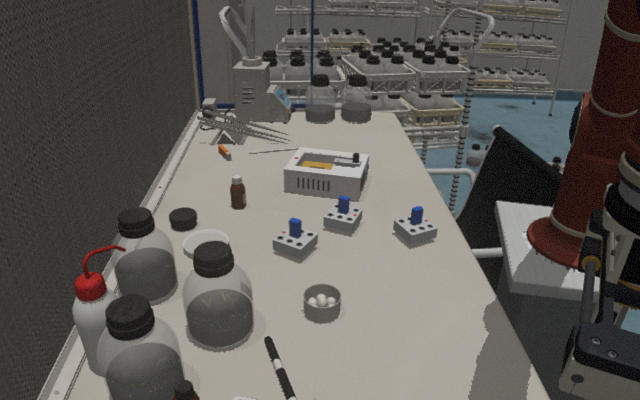

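Run:
```python
from h import *
c=cam("top"); im=c["image"]
a=cv2.resize(im[180:220,270:312],None,fx=9,fy=9,interpolation=cv2.INTER_CUBIC)
b=cv2.resize(im[155:240,372:444],None,fx=5.5,fy=5.5,interpolation=cv2.INTER_CUBIC)
H=max(a.shape[0],b.shape[0]); o=np.zeros((H,a.shape[1]+b.shape[1],3),np.uint8); o[:a.shape[0],:a.shape[1]]=a;o[:b.shape[0],a.shape[1]:]=b
cv2.imwrite("pics/z1.png",o); print(o.shape)
for nm,lo,hi in(("redlo",(0,70,80),(8,255,255)),("redhi",(170,60,80),(180,255,255)),("brass",(12,100,100),(30,255,255)),("blue",(100,100,50),(130,255,255))):
  for x in blobs(im,lo,hi,3)[0]: print(nm,x[0],x[1].tolist(),onz(c,*x[0],{"brass":.038,"blue":.071}.get(nm,.062 if x[0][0]>370 else .034)).round(4))
```

```text
(468, 774, 3)
redlo [561. 114.] [560, 114, 3, 1, 3] [ 0.7622 -0.5425  0.062 ]
redlo [408.  165.5] [407, 164, 3, 4, 8] [ 0.6379 -0.1392  0.062 ]
redlo [145.5 228.5] [144, 227, 4, 4, 12] [0.4994 0.5273 0.034 ]
redlo [358.7 383.4] [346, 381, 30, 6, 80] [ 0.1011 -0.0015  0.034 ]
brass [408.9 186.7] [392, 171, 33, 33, 779] [ 0.5873 -0.145   0.038 ]
blue [585.9  89.8] [582, 86, 8, 8, 19] [ 0.8225 -0.6092  0.071 ]
blue [592.5  89. ] [592, 87, 2, 5, 6] [ 0.8245 -0.6274  0.071 ]
blue [574.4  93.8] [573, 93, 4, 3, 5] [ 0.8121 -0.577   0.071 ]
blue [567.   95.7] [566, 95, 3, 2, 3] [ 0.8072 -0.5567  0.071 ]
blue [585.4  96.8] [584, 95, 4, 4, 9] [ 0.804 -0.606  0.071]
blue [573.9  99.1] [571, 98, 6, 3, 7] [ 0.7981 -0.5744  0.071 ]
blue [598.8 111.1] [594, 98, 11, 26, 90] [ 0.7661 -0.6388  0.071 ]
blue [567.5 105.7] [566, 104, 4, 4, 6] [ 0.781  -0.5556  0.071 ]
blue [576.2 104.5] [575, 104, 3, 2, 4] [ 0.7839 -0.5792  0.071 ]
blue [564. 108.] [563, 108, 3, 1, 3] [ 0.7751 -0.5457  0.071 ]
blue [288.6 199.7] [286, 196, 6, 8, 37] [0.5602 0.1584 0.071 ]
blue [334.8 228.3] [332, 225, 6, 8, 34] [0.4877 0.048  0.071 ]
blue [333. 290.] [330, 286, 7, 9, 45] [0.3399 0.0567 0.071 ]
```

View pics/z1.png

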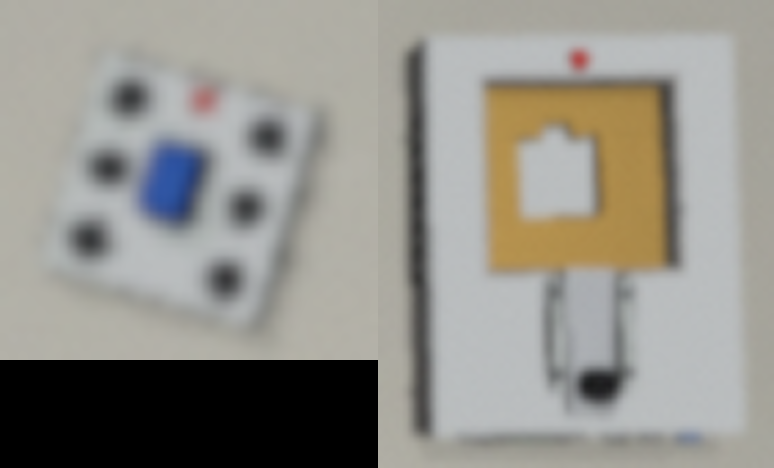

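```bash
cat >> h.py <<'E'
def edges_from(c,pts,z): return np.array([onz(c,*p,z) for p in pts])
E
python3 - <<'E'
from h import *
c=cam("top")
A=lambda x,y:((x+.5)/9-.5+270,(y+.5)/9-.5+180)
B=lambda x,y:((x-378+.5)/5.5-.5+372,(y+.5)/5.5-.5+155)
E=np.array(c["extrinsics"]);print("cam",(-E[:3,:3].T@E[:3,3]).round(3))
P=edges_from(c,[A(105,55),A(325,103),A(262,330),A(48,268)],.034);print("block",P.round(4),P.mean(0).round(4),np.linalg.norm(P-np.roll(P,1,0),axis=1).round(4))
d=onz(c,*A(203,99),.034);print("dot",d.round(4)); v=d-P.mean(0);print("yaw",np.degrees(np.arctan2(v[1],v[0])))
for i in range(4):
  e=P[i]-P[(i+1)%4];print(np.degrees(np.arctan2(e[1],e[0])).round(1),end=' ')
P=edges_from(c,[A(142,213),A(160,140),A(205,147),A(193,225)],.071);print("\nhandle",P.mean(0))
P=edges_from(c,[B(425,38),B(735,33),B(745,433),B(430,433)],.062);print("housing",P.round(4),np.linalg.norm(P-np.roll(P,1,0),axis=1).round(4))
P=edges_from(c,[B(485,82),B(672,78),B(682,270),B(487,270)],.062);print("pocket",P.round(4),P.mean(0),np.linalg.norm(P-np.roll(P,1,0),axis=1).round(4))
print("dot",onz(c,*B(579,59),.062))
P=edges_from(c,[B(518,140),B(601,135),B(603,216),B(521,217)],.038);print("hole",P.round(4),P.mean(0),np.linalg.norm(P-np.roll(P,1,0),axis=1).round(4))
print("knob top",onz(c,*B(599,385),.09))
s=manip.sense();w,x,y,z=s["orientation"];print(R.from_quat([x,y,z,w]).as_matrix().round(3))
w=cam("wrist");E=np.array(w["extrinsics"]);Rt=R.from_quat([x,y,z,s["orientation"][0]]).as_matrix()
print("wristcam in tool",(Rt.T@(-E[:3,:3].T@E[:3,3]-s["ee_pos"])).round(3),(Rt.T@E[:3,:3].T).round(3),w["fx"],w["k1"])
E
```

```text
cam [0.498 0.085 0.965]
block [[0.5991 0.1794 0.034 ]
 [0.5838 0.1176 0.034 ]
 [0.5203 0.1369 0.034 ]
 [0.5393 0.1967 0.034 ]] [0.5606 0.1577 0.034 ] [0.0622 0.0637 0.0664 0.0627]
dot [0.5858 0.152  0.034 ]
yaw -12.60500448771901
76.1 -16.9 -107.7 163.9 
handle [0.56022629 0.15742936 0.071     ]
housing [[ 0.6497 -0.07    0.062 ]
 [ 0.6485 -0.2113  0.062 ]
 [ 0.4678 -0.2069  0.062 ]
 [ 0.4721 -0.0654  0.062 ]] [0.1777 0.1413 0.1808 0.1416]
pocket [[ 0.629  -0.0964  0.062 ]
 [ 0.6287 -0.1815  0.062 ]
 [ 0.5416 -0.1818  0.062 ]
 [ 0.5441 -0.0938  0.062 ]] [ 0.58583546 -0.13836715  0.062     ] [0.085  0.0851 0.087  0.0881]
dot [ 0.6383836  -0.13952052  0.062     ]
hole [[ 0.6051 -0.1154  0.038 ]
 [ 0.6064 -0.1541  0.038 ]
 [ 0.5688 -0.1533  0.038 ]
 [ 0.5693 -0.1153  0.038 ]] [ 0.58737646 -0.13452801  0.038     ] [0.0357 0.0387 0.0376 0.0381]
knob top [ 0.49140266 -0.13498068  0.09      ]
[[-0.956  0.293 -0.   ]
 [ 0.293  0.956 -0.002]
 [ 0.    -0.002 -1.   ]]
wristcam in tool [ 0.077 -0.001 -0.166] [[ 0.    -0.961 -0.277]
 [ 1.     0.    -0.   ]
 [ 0.    -0.277  0.961]] 297.11254313874406 -0.0485106089971876
```

play_rows:
  deltas:
    - {"rotation":[0,0,-8],"slide":[-30,-30,1],"claw":0}
    - {"rotation":[0,0,-8],"slide":[-30,-30,1],"claw":0}
    - {"rotation":[0,0,-16],"slide":[-30,-30,1],"claw":0}
    - {"rotation":[0,0,-16],"slide":[-30,-30,1],"claw":0}
    - {"rotation":[0,0,-16],"slide":[-30,-30,1],"claw":0}
    - {"rotation":[0,0,-16],"slide":[-30,-30,1],"claw":0}
    - {"rotation":[0,0,-16],"slide":[-30,-30,1],"claw":0}
    - {"rotation":[0,0,-16],"slide":[-30,-30,1],"claw":0}

```text
t: 1.05
ee_pos: [0.3788, 0.2662, 0.2094]
orientation: [0.0, 0.009, 1.0, 0.0]
contact_force: [1.3, 0.9, 0.6]
grip_width: 0.0929
grasp_force: 0.0
```

Run:
```python
from h import *
s=manip.sense();w,x,y,z=s["orientation"];r=R.from_quat([x,y,z,w]);print(s["t"],s["ee_pos"],r.as_matrix().round(3).tolist(),s["q"].round(2))
print(tooldelta([.587,-.135,.17]))
```

```text
1.05 [0.37881764 0.266241   0.20943691] [[-1.0, 0.018, 0.001], [0.018, 1.0, 0.0], [-0.001, 0.0, -1.0]] [-0.62  0.34 -0.05  1.95  0.02  0.85  0.87]
[-21.55029993 -39.7359252    3.94155404]
```

play_rows:
  deltas:
    - {"slide":[-10.5,-19.5,1],"claw":0}
    - {"slide":[-10.5,-19.5,1],"claw":0}
    - {"slide":[-10.5,-19.5,1],"claw":0}
    - {"slide":[-10.5,-19.5,2],"claw":0}
    - {"slide":[-21.5,-39.7,4],"claw":0}
    - {"slide":[-21.5,-39.7,4],"claw":0}
    - {"slide":[-21.5,-39.7,4],"claw":0}
    - {"slide":[-21.5,-39.7,4],"claw":0}

```text
$.deltas[0]: bad value
```

play_rows:
  deltas:
    - {"slide":[-2,-3.5,0],"claw":0}
    - {"slide":[-2,-3.5,0],"claw":0}
    - {"slide":[-2,-3.5,0],"claw":0}

```text
$.deltas[0]: bad value
```

Run:
```python
from h import *
print(tooldelta([.587,-.135,.17]), manip.sense()["ee_pos"],manip.sense()["t"])
c=cam("wrist");cv2.imwrite("pics/w1.png",c["image"]);np.save("w1.npy",c,allow_pickle=True)
```

```text
[-21.55029993 -39.7359252    3.94155404] [0.37881764 0.266241   0.20943691] 1.05
```

View pics/w1.png

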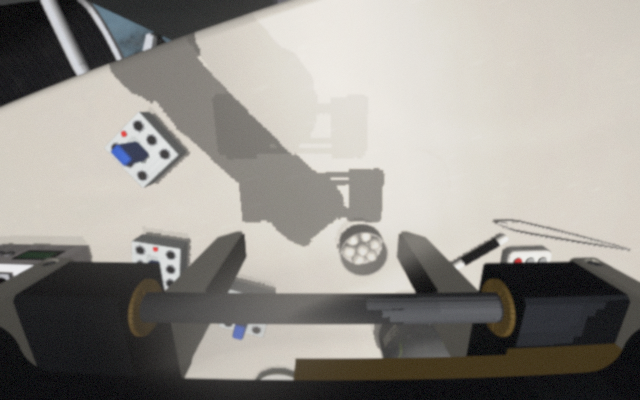

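play_rows:
  deltas:
    - {"rotation":[0,0,0],"slide":[-10.5,-19.5,1],"claw":0}
    - {"rotation":[0,0,0],"slide":[-10.5,-19.5,1],"claw":0}
    - {"rotation":[0,0,0],"slide":[-10.5,-19.5,1],"claw":0}
    - {"rotation":[0,0,0],"slide":[-10.5,-19.5,2],"claw":0}
    - {"rotation":[0,0,0],"slide":[-21.5,-39.7,4],"claw":0}
    - {"rotation":[0,0,0],"slide":[-21.5,-39.7,4],"claw":0}
    - {"rotation":[0,0,0],"slide":[-21.5,-39.7,4],"claw":0}
    - {"rotation":[0,0,0],"slide":[-21.5,-39.7,4],"claw":0}

```text
t: 1.9
ee_pos: [0.5619, -0.087, 0.1742]
orientation: [0.0, 0.009, 1.0, 0.0]
contact_force: [0.6, 0.6, 0.4]
grip_width: 0.0929
grasp_force: 0.0
```

Run:
```python
from h import *
print(tooldelta([.587,-.135,.17]), manip.sense()["ee_pos"],manip.sense()["t"])
```

```text
[-2.59971713 -4.75180687  0.41851771] [ 0.56188211 -0.08701194  0.17419209] 1.9
```

play_rows:
  deltas:
    - {"rotation":[0,0,0],"slide":[-2.4,-4.4,0.4],"claw":0}
    - {"rotation":[0,0,0],"slide":[-2.4,-4.4,0.4],"claw":0}
    - {"rotation":[0,0,0],"slide":[-2.4,-4.4,0.4],"claw":0}
    - {"rotation":[0,0,0],"slide":[-2.4,-4.4,0.4],"claw":0}

```text
t: 2.3
ee_pos: [0.584, -0.1279, 0.1702]
orientation: [-0.0, 0.008, 1.0, 0.001]
contact_force: [0.4, 0.2, -0.2]
grip_width: 0.0928
grasp_force: 0.0
```

Run:
```python
from h import *
s=manip.sense();print(s["ee_pos"],s["t"],s["joint_velocities"].round(3),s["q"].round(2))
c=cam("wrist");np.save("w1.npy",c,allow_pickle=True)
im=cv2.resize(c["image"][80:330,190:460],None,fx=2.4,fy=2.4,interpolation=cv2.INTER_CUBIC);cv2.imwrite("pics/w2.png",im);print(im.shape)
```

```text
[ 0.58396941 -0.12791208  0.17020182] 2.3 [-0.016 -0.012 -0.009  0.007  0.003 -0.001  0.002] [ 0.17  0.58  0.02  1.64 -0.02  0.92  1.75]
(600, 648, 3)
```

View pics/w2.png

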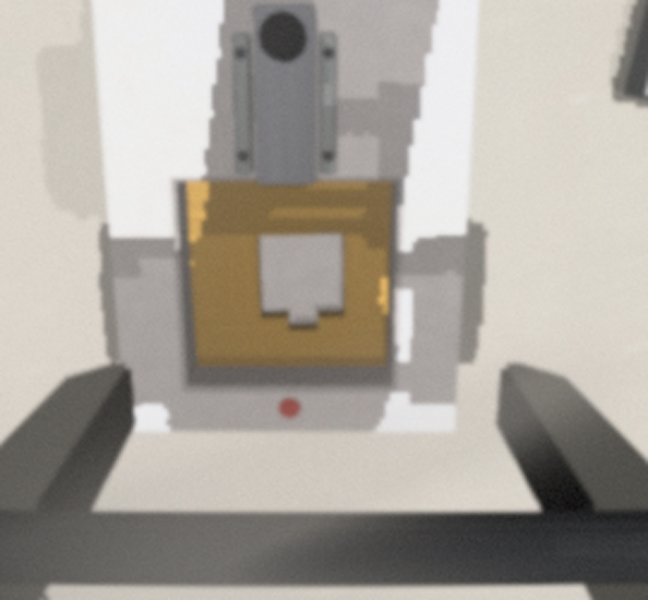

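Run:
```python
from h import *
c=np.load("w1.npy",allow_pickle=True).item();im=c["image"]
hsv=cv2.cvtColor(im,cv2.COLOR_BGR2HSV)
br=cv2.inRange(hsv,(10,90,40),(32,255,255))
br[:,:260]=0;br[:,365:]=0;br[240:]=0
n,l,s,ce=cv2.connectedComponentsWithStats(255-br)
# hole comp near pixel (190+300/2.4,80+275/2.4)
k=l[int(80+275/2.4),int(190+300/2.4)];m=(l==k).astype(np.uint8);print("hole px",s[k],ce[k])
# Sub-pixel edges by saturation profile
S=cv2.GaussianBlur(hsv[:,:,1].astype(float),(3,3),0)
x0,y0,w,h,_=s[k]
def cross(p):
    d=np.diff(p);i=np.argmax(np.abs(d));a=np.abs(d[max(0,i-1):i+2]);return max(0,i-1)+(a*np.arange(len(a))).sum()/a.sum()+.5
L=[];Rr=[];T=[];Bo=[]
for v in range(y0+4,y0+27,2):
    L.append((x0-5+cross(S[v,x0-5:x0+6]),v)); Rr.append((x0+w-6+cross(S[v,x0+w-6:x0+w+5]),v))
for u in list(range(x0+4,x0+w-4,2)): T.append((u,y0-5+cross(S[y0-5:y0+6,u])))
yb=80+314/2.4
for u in list(range(x0+3,x0+10))+list(range(x0+w-9,x0+w-3)): Bo.append((u,int(yb)-6+cross(S[int(yb)-6:int(yb)+7,u])))
def line(pts): 
    P=edges_from(c,pts,.038)[:,:2]; d=cv2.fitLine(P.astype(np.float32),cv2.DIST_HUBER,0,.0005,.0005).ravel();return d
ls={n:line(p) for n,p in zip("LRTB",(L,Rr,T,Bo))}
for n,d in ls.items(): print(n,d.round(4),np.degrees(np.arctan2(d[1],d[0])).round(2))
def X(a,b): 
    t=np.linalg.solve(np.array([a[:2],-b[:2]]).T,b[2:]-a[2:]);return a[2:]+t[0]*a[:2]
C=np.array([X(ls[a],ls[b]) for a,b in("LT","TR","RB","BL")]);print(C.round(4),C.mean(0).round(4),np.linalg.norm(C-np.roll(C,1,0),axis=1).round(4))
q=lambda x,y:((x+.5)/2.4-.5+190,(y+.5)/2.4-.5+80)
P=edges_from(c,[q(178,181),q(397,181),q(393,385),q(188,385)],.062);print("pocket",P.round(4),P.mean(0),np.linalg.norm(P-np.roll(P,1,0),axis=1).round(4))
P=edges_from(c,[q(92,0),q(108,430),q(478,0),q(457,430)],.062);print("house sides",P.round(4))
print("dot",onz(c,*q(289,407),.062),"knob",onz(c,*q(282,37),.09))
# red dot of other things: block from top: precise handle
```

```text
hole px [ 297  176   37   40 1291] [315.41518203 194.33384973]
L [ 0.9997 -0.0229  0.5829 -0.1529] -1.31
R [ 1.     -0.0034  0.5837 -0.1164] -0.19
T [ 0.0266 -0.9996  0.5684 -0.1354] -88.47
B [ 0.0189 -0.9998  0.604  -0.1345] -88.92
[[ 0.5689 -0.1526]
 [ 0.5679 -0.1164]
 [ 0.6037 -0.1165]
 [ 0.6044 -0.1534]] [ 0.5862 -0.1347] [0.0355 0.0362 0.0358 0.0369]
pocket [[ 0.5421 -0.1806  0.062 ]
 [ 0.5436 -0.0964  0.062 ]
 [ 0.6286 -0.0967  0.062 ]
 [ 0.6272 -0.1823  0.062 ]] [ 0.58537141 -0.13901266  0.062     ] [0.0851 0.0843 0.085  0.0856]
house sides [[ 0.4758 -0.2077  0.062 ]
 [ 0.6476 -0.2181  0.062 ]
 [ 0.4782 -0.0677  0.062 ]
 [ 0.65   -0.0691  0.062 ]]
dot [ 0.63788524 -0.14040988  0.062     ] knob [ 0.49182198 -0.1379049   0.09      ]
```

play_rows:
  deltas:
    - {"rotation":[0,0,7],"slide":[1.4,14,2],"claw":0}
    - {"rotation":[0,0,7],"slide":[1.4,14,2],"claw":0}
    - {"rotation":[0,0,14],"slide":[2.8,28.5,5],"claw":0}
    - {"rotation":[0,0,14],"slide":[2.8,28.5,5],"claw":0}
    - {"rotation":[0,0,14],"slide":[2.8,28.5,5],"claw":0}
    - {"rotation":[0,0,14],"slide":[2.8,28.5,5],"claw":0}
    - {"rotation":[0,0,14],"slide":[2.8,28.5,5],"claw":0}
    - {"rotation":[0,0,14],"slide":[2.8,28.5,5],"claw":0}

```text
t: 3.15
ee_pos: [0.5602, 0.1584, 0.1204]
orientation: [-0.0, 0.128, 0.992, 0.0]
contact_force: [-0.3, 0.6, 0.2]
grip_width: 0.093
grasp_force: 0.0
```

Run:
```python
from h import *
s=manip.sense();print(s["ee_pos"],s["t"],s["orientation"].round(4),s["joint_velocities"].round(2))
c=cam("wrist");np.save("w2.npy",c,allow_pickle=True);im=c["image"]
p=proj(c,[.5605,.1575,.071]);print(p)
for nm,lo,hi in(("red",(0,90,80),(8,255,255)),("red",(172,90,80),(180,255,255)),("blue",(100,100,40),(130,255,255))):
  for x in blobs(im,lo,hi,8)[0]: print(nm,x[0],x[1].tolist(),onz(c,*x[0],.071 if nm=="blue" else .034).round(4))
cv2.imwrite("pics/w3.png",cv2.resize(im[80:330,190:460],None,fx=2.4,fy=2.4,interpolation=cv2.INTER_CUBIC))
```

```text
[0.56019258 0.15836103 0.12044854] 3.15 [-3.000e-04  1.282e-01  9.917e-01  2.000e-04] [ 0.05 -0.01  0.06  0.    0.01  0.   -0.  ]
(np.float64(321.1200310666676), np.float64(218.8961550095458))
red [169.1 126.9] [166, 124, 7, 7, 43] [0.462  0.0514 0.034 ]
red [320.6 233.5] [318, 232, 6, 4, 13] [0.587 0.15  0.034]
red [320.4 231.5] [318, 231, 6, 2, 10] [0.585  0.1504 0.034 ]
blue [154.2 163.8] [144, 150, 21, 29, 466] [0.4873 0.0487 0.071 ]
blue [322.4 215.4] [315, 198, 16, 32, 416] [0.558  0.1592 0.071 ]
```

View pics/w3.png

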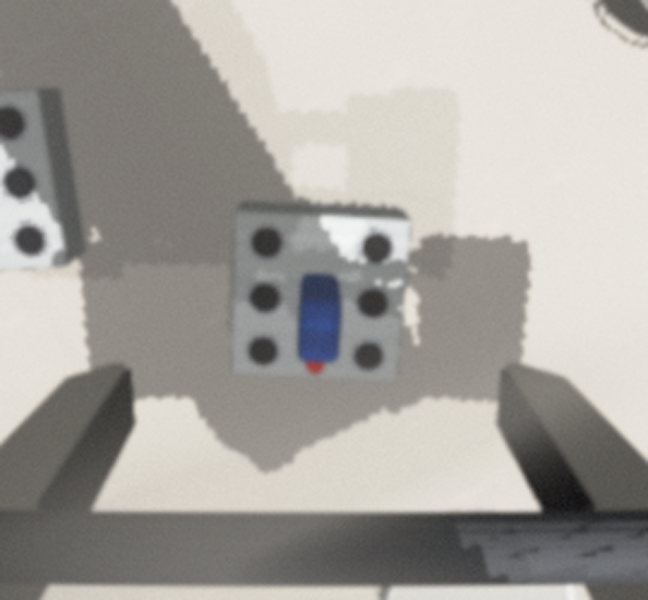

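Run:
```python
from h import *
c=np.load("w2.npy",allow_pickle=True).item()
q=lambda x,y:((x+.5)/2.4-.5+190,(y+.5)/2.4-.5+80)
P=edges_from(c,[q(237,213),q(410,218),q(399,377),q(232,374)],.034)[:,:2];print(P.round(4),P.mean(0).round(4),np.linalg.norm(P-np.roll(P,1,0),axis=1).round(4))
for a,b in((3,0),(2,1),(1,0),(2,3)):
  e=P[a]-P[b];print(np.degrees(np.arctan2(e[1],e[0])))
H=edges_from(c,[q(301,276),q(337,276)],.071);H2=edges_from(c,[q(299,360),q(338,360)],.034);print(H.round(4),H2.round(4))
s=manip.sense()
print(tooldelta([.5605,.158,.042]))
```

```text
[[0.5218 0.1386]
 [0.5393 0.1982]
 [0.5984 0.1806]
 [0.581  0.1191]] [0.5601 0.1591] [0.0623 0.0621 0.0617 0.0639]
-18.231963470432046
-16.536543964843467
73.60816868135595
74.16666597746823
[[0.5407 0.158  0.071 ]
 [0.5436 0.169  0.071 ]] [[0.5819 0.1454 0.034 ]
 [0.5857 0.1598 0.034 ]]
[0.10199437 0.18534047 7.87066526]
```

play_rows:
  deltas:
    - {"rotation":[0,0,1.7],"slide":[0,0.05,3],"claw":0}
    - {"rotation":[0,0,1.7],"slide":[0,0.05,5.5],"claw":0.3}
    - {"rotation":[0,0,1.7],"slide":[0,0.05,7.2],"claw":0.6}
    - {"rotation":[0,0,1.7],"slide":[0,0.05,7.85],"claw":0.6}
    - {"rotation":[0,0,1.7],"slide":[0,0.05,7.85],"claw":0.6}
    - {"rotation":[0,0,1.7],"slide":[0,0.05,7.85],"claw":1}
    - {"rotation":[0,0,1.7],"slide":[0,0.05,7.85],"claw":1}
    - {"rotation":[0,0,1.7],"slide":[0,0.05,7.85],"claw":1}

```text
t: 4.0
ee_pos: [0.5623, 0.1561, 0.0428]
orientation: [0.001, 0.146, 0.989, 0.0]
contact_force: [0.5, 0.2, -0.1]
grip_width: 0.0415
grasp_force: 0.0
```

play_rows:
  deltas:
    - {"rotation":[0,0,0],"slide":[0,0,0],"claw":1}
    - {"rotation":[0,0,0],"slide":[0,0,0],"claw":1}
    - {"rotation":[0,0,0],"slide":[0,0,0],"claw":1}
    - {"rotation":[0,0,0],"slide":[0,0,0],"claw":1}

```text
t: 4.4
ee_pos: [0.5619, 0.1568, 0.0419]
orientation: [0.0, 0.145, 0.989, 0.0]
contact_force: [0.9, 1.7, 0.9]
grip_width: 0.0138
grasp_force: 30.0
```

play_rows:
  deltas:
    - {"rotation":[0,0,0],"slide":[0,0,-1],"claw":1}
    - {"rotation":[0,0,0],"slide":[0,0,-3],"claw":1}
    - {"rotation":[0,0,0],"slide":[0,0,-6],"claw":1}
    - {"rotation":[0,0,-5],"slide":[0,0,-9],"claw":1}
    - {"rotation":[0,0,-11],"slide":[0,0,-12],"claw":1}
    - {"rotation":[0,0,-16.7],"slide":[0,0,-13],"claw":1}
    - {"rotation":[0,0,-16.7],"slide":[0,0,-13],"claw":1}
    - {"rotation":[0,0,-16.7],"slide":[0,0,-13],"claw":1}

```text
t: 5.2
ee_pos: [0.5604, 0.1554, 0.171]
orientation: [-0.001, 0.002, 1.0, -0.0]
contact_force: [0.2, 0.1, -5.0]
grip_width: 0.0139
grasp_force: 30.0
```

Run:
```python
from h import *
s=manip.sense();print(s["ee_pos"],s["t"],s["orientation"].round(4),s["contact_force"],s["grip_width"])
c=cam("wrist");np.save("w3.npy",c,allow_pickle=True);im=c["image"]
cv2.imwrite("pics/w4.png",cv2.resize(im[80:330,190:460],None,fx=2.4,fy=2.4,interpolation=cv2.INTER_CUBIC))
print(tooldelta([.5885,-.1347,.15]))
```

```text
[0.56044751 0.15535794 0.17099155] 5.2 [-1.3e-03  1.8e-03  1.0e+00 -5.0e-04] [ 0.21746602  0.12944421 -4.96760426] 0.013923030142473177
[ -2.92373271 -28.99878554   2.07177383]
```

View pics/w4.png

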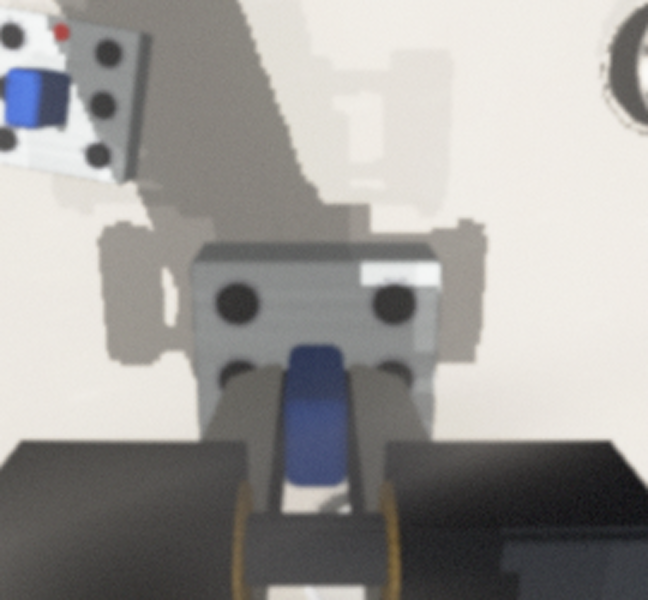

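Run:
```python
from h import *
c=np.load("w3.npy",allow_pickle=True).item();s=manip.sense()
q=lambda x,y:((x+.5)/2.4-.5+190,(y+.5)/2.4-.5+80)
P=edges_from(c,[q(193,262),q(440,262)],s["ee_pos"][2]-.008);print(((P-s["ee_pos"])*1000).round(1))
P=edges_from(c,[q(287,347),q(344,347)],s["ee_pos"][2]+.029);print(((P-s["ee_pos"])*1000).round(1))
```

```text
[[-33.6 -31.5  -8. ]
 [-33.4  30.9  -8. ]]
[[-24.6  -6.4  29. ]
 [-24.6   5.3  29. ]]
```

play_rows:
  deltas:
    - {"rotation":[0,0,0],"slide":[-2.8,-29,0],"claw":1}
    - {"rotation":[0,0,0],"slide":[-2.8,-29,0],"claw":1}
    - {"rotation":[0,0,0],"slide":[-2.8,-29,0],"claw":1}
    - {"rotation":[0,0,0],"slide":[-2.8,-29,0],"claw":1}
    - {"rotation":[0,0,0],"slide":[-2.8,-29,0],"claw":1}
    - {"rotation":[0,0,0],"slide":[-2.8,-29,2],"claw":1}
    - {"rotation":[0,0,0],"slide":[-2.8,-29,4],"claw":1}
    - {"rotation":[0,0,0],"slide":[-2.8,-29,4],"claw":1}

```text
t: 6.05
ee_pos: [0.5853, -0.1352, 0.1272]
orientation: [-0.005, 0.003, 1.0, 0.001]
contact_force: [-0.5, 1.1, -4.4]
grip_width: 0.0141
grasp_force: 30.0
```

play_rows:
  deltas:
    - {"rotation":[0,0,0],"slide":[0,0,0],"claw":1}
    - {"rotation":[0,0,0],"slide":[0,0,0],"claw":1}
    - {"rotation":[0,0,0],"slide":[0,0,0],"claw":1}

```text
t: 6.35
ee_pos: [0.5902, -0.1324, 0.1328]
orientation: [0.001, -0.001, 1.0, 0.0]
contact_force: [0.5, 0.3, -4.4]
grip_width: 0.0138
grasp_force: 30.0
```

Run:
```python
from h import *
s=manip.sense();print(s["ee_pos"],s["orientation"].round(4),s["contact_force"],s["q"].round(2))
print(tooldelta([.5883,-.1347,.09]))
```

```text
[ 0.59020381 -0.13241669  0.13283418] [ 9.e-04 -7.e-04  1.e+00  1.e-04] [ 0.53703887  0.26342449 -4.41088383] [ 0.17  0.63  0.02  1.66 -0.02  0.84  1.78]
[ 0.19854131 -0.22916459  4.28300267]
```

play_rows:
  deltas:
    - {"rotation":[0,0,0],"slide":[0.2,-0.22,1],"claw":1}
    - {"rotation":[0,0,0],"slide":[0.2,-0.22,2],"claw":1}
    - {"rotation":[0,0,0],"slide":[0.2,-0.22,3],"claw":1}
    - {"rotation":[0,0,0],"slide":[0.2,-0.22,4],"claw":1}
    - {"rotation":[0,0,0],"slide":[0.2,-0.22,4.7],"claw":1}
    - {"rotation":[0,0,0],"slide":[0.2,-0.22,4.9],"claw":1}
    - {"rotation":[0,0,0],"slide":[0.2,-0.22,4.9],"claw":1}
    - {"rotation":[0,0,0],"slide":[0.2,-0.22,4.9],"claw":1}

```text
t: 7.15
ee_pos: [0.5877, -0.1363, 0.0832]
orientation: [0.0, 0.001, 1.0, -0.0]
contact_force: [-0.1, 0.1, -3.5]
grip_width: 0.0136
grasp_force: 30.0
```

Run:
```python
from h import *
s=manip.sense();print(s["ee_pos"],s["orientation"].round(4),s["contact_force"])
print(tooldelta([.5883,-.1347,.08]))
```

```text
[ 0.58772796 -0.13628672  0.0831505 ] [ 4.e-04  5.e-04  1.e+00 -1.e-04] [-0.10683     0.10432791 -3.51923386]
[-0.05676808  0.15880566  0.31506175]
```

play_rows:
  deltas:
    - {"rotation":[0,0,0],"slide":[-0.05,0.12,0.1],"claw":1}
    - {"rotation":[0,0,0],"slide":[-0.05,0.12,0.2],"claw":1}
    - {"rotation":[0,0,0],"slide":[-0.05,0.12,0.3],"claw":1}
    - {"rotation":[0,0,0],"slide":[-0.05,0.12,0.4],"claw":1}
    - {"rotation":[0,0,0],"slide":[-0.05,0.12,0.45],"claw":1}
    - {"rotation":[0,0,0],"slide":[-0.05,0.12,0.5],"claw":1}

```text
t: 7.75
ee_pos: [0.5881, -0.135, 0.0779]
orientation: [0.0, 0.001, 1.0, -0.0]
contact_force: [1.2, -0.1, -3.9]
grip_width: 0.0138
grasp_force: 30.0
```

play_rows:
  deltas:
    - {"rotation":[0,0,0],"slide":[0,0,0.05],"claw":1}
    - {"rotation":[0,0,0],"slide":[0,0,0.1],"claw":1}
    - {"rotation":[0,0,0],"slide":[0,0,0.15],"claw":1}
    - {"rotation":[0,0,0],"slide":[0,0,0.2],"claw":1}

```text
t: 8.15
ee_pos: [0.5881, -0.135, 0.0759]
orientation: [0.0, 0.0, 1.0, -0.0]
contact_force: [1.0, -0.3, -4.4]
grip_width: 0.0144
grasp_force: 30.0
```

play_rows:
  deltas:
    - {"rotation":[0,0,0],"slide":[0,0,0.08],"claw":1}
    - {"rotation":[0,0,0],"slide":[0,0,0.16],"claw":1}
    - {"rotation":[0,0,0],"slide":[0,0,0.24],"claw":1}
    - {"rotation":[0,0,0],"slide":[0,0,0.32],"claw":1}
    - {"rotation":[0,0,0],"slide":[0,0,0.38],"claw":1}
    - {"rotation":[0,0,0],"slide":[0,0,0.44],"claw":1}

```text
t: 8.75
ee_pos: [0.5881, -0.135, 0.0715]
orientation: [0.0, 0.001, 1.0, -0.0]
contact_force: [1.4, -0.2, -3.2]
grip_width: 0.0138
grasp_force: 30.0
```

play_rows:
  deltas:
    - {"rotation":[0,0,0],"slide":[0,0,0.05],"claw":1}
    - {"rotation":[0,0,0],"slide":[0,0,0.1],"claw":1}
    - {"rotation":[0,0,0],"slide":[0,0,0.15],"claw":1}
    - {"rotation":[0,0,0],"slide":[0,0,0.18],"claw":1}

```text
t: 9.15
ee_pos: [0.5881, -0.135, 0.0699]
orientation: [0.0, 0.001, 1.0, -0.0]
contact_force: [1.3, 0.4, -0.0]
grip_width: 0.0137
grasp_force: 30.0
```

play_rows:
  deltas:
    - {"rotation":[0,0,0],"slide":[0,0,0.03],"claw":1}
    - {"rotation":[0,0,0],"slide":[0,0,0.03],"claw":1}

```text
t: 9.35
ee_pos: [0.5881, -0.135, 0.0699]
orientation: [0.0, 0.0, 1.0, -0.0]
contact_force: [0.5, 0.4, 0.9]
grip_width: 0.014
grasp_force: 30.0
```

Run:
```python
from h import *
s=manip.sense();print(s["ee_pos"],s["contact_force"])
c=cam("side");u,v=proj(c,[.56,-.13,.07]);u,v=int(u),int(v)
a=cv2.resize(c["image"][v-45:v+45,u-60:u+60],None,fx=6,fy=6,interpolation=cv2.INTER_CUBIC);cv2.imwrite("pics/s2.png",a)
```

```text
[ 0.58811046 -0.13500293  0.06990166] [0.54507249 0.43136912 0.90209871]
```

View pics/s2.png

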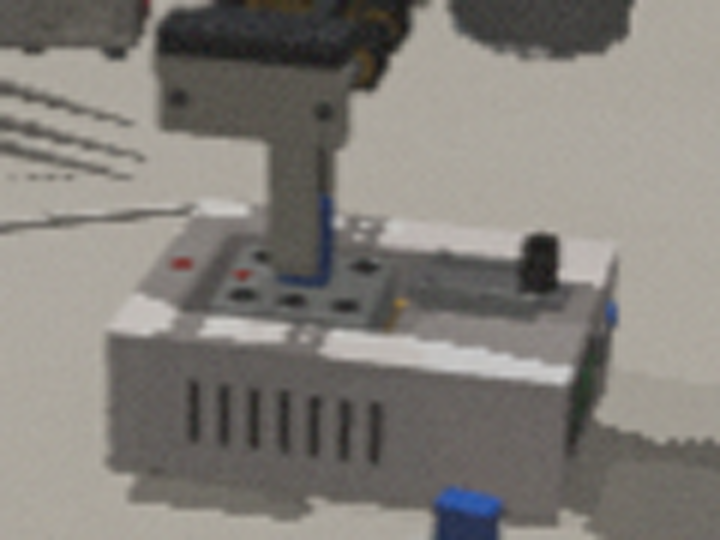

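play_rows:
  deltas:
    - {"rotation":[0,0,0],"slide":[0,0,-0.03],"claw":0.6}
    - {"rotation":[0,0,0],"slide":[0,0,-0.03],"claw":0.6}
    - {"rotation":[0,0,0],"slide":[0,0,-0.03],"claw":0.6}
    - {"rotation":[0,0,0],"slide":[0,0,-0.03],"claw":0.6}
    - {"rotation":[0,0,0],"slide":[0,0,-1],"claw":0.6}
    - {"rotation":[0,0,0],"slide":[0,0,-3],"claw":0.6}
    - {"rotation":[0,0,0],"slide":[0,0,-6],"claw":0.6}
    - {"rotation":[0,0,0],"slide":[0,0,-7],"claw":0.6}

```text
t: 10.2
ee_pos: [0.5898, -0.1355, 0.1428]
orientation: [0.003, 0.001, 1.0, -0.001]
contact_force: [0.2, 0.2, -0.2]
grip_width: 0.0371
grasp_force: 0.0
```

play_rows:
  deltas:
    - {"rotation":[0,0,0],"slide":[5,0,0],"claw":0.6}
    - {"rotation":[0,0,0],"slide":[9.6,-0.15,0],"claw":0.6}
    - {"rotation":[0,0,0],"slide":[9.6,-0.15,0],"claw":0.6}
    - {"rotation":[0,0,0],"slide":[9.6,-0.15,0],"claw":0.6}
    - {"rotation":[0,0,0],"slide":[9.6,-0.15,0],"claw":0.6}
    - {"rotation":[0,0,0],"slide":[9.6,-0.15,0],"claw":0.6}

```text
t: 10.8
ee_pos: [0.4937, -0.1363, 0.1395]
orientation: [0.001, 0.0, 1.0, -0.0]
contact_force: [-0.0, -0.3, -0.5]
grip_width: 0.037
grasp_force: 0.0
```

Run:
```python
from h import *
s=manip.sense();print(s["ee_pos"],s["orientation"].round(4),s["contact_force"],s["grip_width"])
c=cam("wrist");im=c["image"]
b=blobs(im,(0,0,0),(180,255,45),60)[0]
for x in b: print(x[0],x[1].tolist())
print("expected knob px",proj(c,[.4918,-.1365,.09]), tooldelta([.4918,-.1365,.077]))
t=cam("top");u,v=map(int,proj(t,[.585,-.138,.062]))
A=cv2.resize(im[60:310,190:460],None,fx=1.6,fy=1.6,interpolation=cv2.INTER_CUBIC);B=cv2.resize(t["image"][v-30:v+50,u-35:u+35],(350,400),interpolation=cv2.INTER_CUBIC)
cv2.imwrite("pics/w5.png",np.hstack([A,B]))
```

```text
[ 0.49374187 -0.13630526  0.13953708] [ 1.1e-03  1.0e-04  1.0e+00 -1.0e-04] [-0.00557704 -0.28591148 -0.46927944] 0.03702093303868215
[109.8   8.6] [78, 0, 70, 26, 1023]
[517.4  13. ] [513, 9, 9, 9, 63]
[529.3  35.4] [526, 31, 8, 10, 60]
[452.2 309.2] [384, 265, 142, 93, 8270]
[580.7 292.2] [559, 290, 43, 7, 148]
[323.9 384.6] [0, 328, 640, 72, 15914]
[203.9 349.9] [197, 342, 15, 14, 78]
expected knob px (np.float64(321.75014648597164), np.float64(215.90804605659324)) [ 0.17949582 -0.01720123  6.24211251]
```

View pics/w5.png

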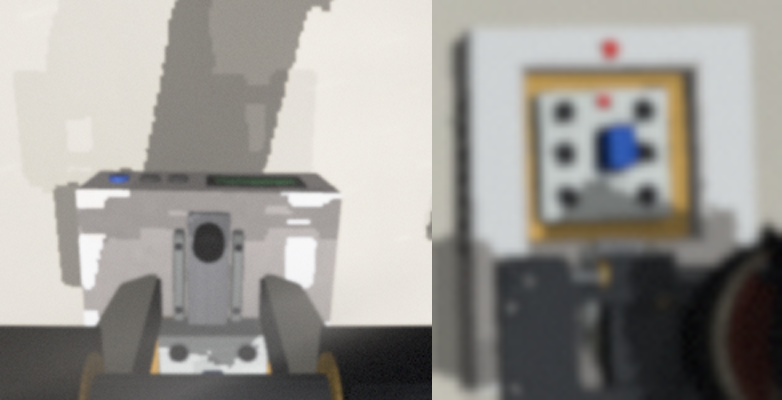

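play_rows:
  deltas:
    - {"rotation":[0,0,0],"slide":[0.18,0,3],"claw":0.6}
    - {"rotation":[0,0,0],"slide":[0.18,0,5],"claw":0.6}
    - {"rotation":[0,0,0],"slide":[0.18,0,6],"claw":0.6}
    - {"rotation":[0,0,0],"slide":[0.18,0,6.2],"claw":0.6}
    - {"rotation":[0,0,0],"slide":[0.18,0,6.2],"claw":0.6}

```text
t: 11.4
ee_pos: [0.4906, -0.1365, 0.0774]
orientation: [0.0, 0.0, 1.0, -0.0]
contact_force: [0.1, 0.2, 0.2]
grip_width: 0.0369
grasp_force: 0.0
```

play_rows:
  deltas:
    - {"rotation":[0,0,0],"slide":[0,0,0],"claw":1}
    - {"rotation":[0,0,0],"slide":[0,0,0],"claw":1}
    - {"rotation":[0,0,0],"slide":[0,0,0],"claw":1}
    - {"rotation":[0,0,0],"slide":[0,0,0],"claw":1}

```text
t: 11.8
ee_pos: [0.4905, -0.1373, 0.078]
orientation: [0.001, 0.001, 1.0, -0.001]
contact_force: [-0.9, -1.0, 2.8]
grip_width: 0.015
grasp_force: 30.0
```

play_rows:
  deltas:
    - {"rotation":[0,0,0],"slide":[-0.3,0,0],"claw":1}
    - {"rotation":[0,0,0],"slide":[-0.7,-0.01,0],"claw":1}
    - {"rotation":[0,0,0],"slide":[-1.1,-0.02,0],"claw":1}
    - {"rotation":[0,0,0],"slide":[-1.5,-0.03,0],"claw":1}
    - {"rotation":[0,0,0],"slide":[-1.8,-0.04,0],"claw":1}
    - {"rotation":[0,0,0],"slide":[-2.0,-0.04,0],"claw":1}

```text
t: 12.4
ee_pos: [0.5101, -0.1376, 0.0779]
orientation: [-0.0, 0.001, 1.0, -0.0]
contact_force: [-1.8, -1.6, 5.1]
grip_width: 0.0145
grasp_force: 30.0
```

play_rows:
  deltas:
    - {"rotation":[0,0,0],"slide":[-0.1,0,0],"claw":1}
    - {"rotation":[0,0,0],"slide":[-0.2,0,0],"claw":1}
    - {"rotation":[0,0,0],"slide":[-0.2,0,0],"claw":1}

```text
t: 12.7
ee_pos: [0.5121, -0.1377, 0.0779]
orientation: [0.0, 0.001, 1.0, -0.001]
contact_force: [-2.3, -1.5, 4.7]
grip_width: 0.0153
grasp_force: 30.0
```

Still only friction; continue in small steps until the stop.

play_rows:
  deltas:
    - {"rotation":[0,0,0],"slide":[-0.07,0,0],"claw":1}
    - {"rotation":[0,0,0],"slide":[-0.14,0,0],"claw":1}
    - {"rotation":[0,0,0],"slide":[-0.2,0,0],"claw":1}
    - {"rotation":[0,0,0],"slide":[-0.2,0,0],"claw":1}

```text
t: 13.1
ee_pos: [0.5132, -0.1377, 0.0779]
orientation: [-0.001, 0.001, 1.0, -0.0]
contact_force: [-2.6, -2.4, 7.3]
grip_width: 0.015
grasp_force: 30.0
```

play_rows:
  deltas:
    - {"rotation":[0,0,0],"slide":[-0.1,0,0],"claw":1}
    - {"rotation":[0,0,0],"slide":[-0.1,0,0],"claw":1}
    - {"rotation":[0,0,0],"slide":[-0.1,0,0],"claw":1}

```text
t: 13.4
ee_pos: [0.5133, -0.1377, 0.0779]
orientation: [-0.002, 0.001, 1.0, -0.0]
contact_force: [-5.8, -1.5, 7.4]
grip_width: 0.0151
grasp_force: 30.0
```

play_rows:
  deltas:
    - {"rotation":[0,0,0],"slide":[-0.1,0,0],"claw":1}
    - {"rotation":[0,0,0],"slide":[-0.15,0,0],"claw":1}
    - {"rotation":[0,0,0],"slide":[-0.15,0,0],"claw":1}

```text
t: 13.7
ee_pos: [0.5133, -0.1376, 0.0779]
orientation: [-0.003, 0.001, 1.0, -0.0]
contact_force: [-6.7, -1.1, 10.4]
grip_width: 0.015
grasp_force: 30.0
```

play_rows:
  deltas:
    - {"rotation":[0,0,0],"slide":[0.2,0,0],"claw":1}
    - {"rotation":[0,0,0],"slide":[0.2,0,0],"claw":0.65}
    - {"rotation":[0,0,0],"slide":[0.2,0,0],"claw":0.65}
    - {"rotation":[0,0,0],"slide":[0.2,0,0],"claw":0.65}
    - {"rotation":[0,0,0],"slide":[0.2,0,-1],"claw":0.65}
    - {"rotation":[0,0,0],"slide":[0.2,0,-4],"claw":0.65}
    - {"rotation":[0,0,0],"slide":[0.2,0,-8],"claw":0.65}
    - {"rotation":[0,0,0],"slide":[0.2,0,-12],"claw":0.65}

```text
t: 14.5
ee_pos: [0.5143, -0.1365, 0.199]
orientation: [-0.0, 0.0, 1.0, 0.0]
contact_force: [-0.4, 0.1, 0.4]
grip_width: 0.0323
grasp_force: 0.0
```

play_rows:
  deltas:
    - {"rotation":[0,0,0],"slide":[0,5,-3],"claw":0.65}
    - {"rotation":[0,0,0],"slide":[0,10,-3],"claw":0.65}
    - {"rotation":[0,0,0],"slide":[0,15,-3],"claw":0.65}
    - {"rotation":[0,0,0],"slide":[0,20,-3],"claw":0.65}
    - {"rotation":[0,0,0],"slide":[0,20,-3],"claw":0.65}
    - {"rotation":[0,0,0],"slide":[0,20,-3],"claw":0.65}
    - {"rotation":[0,0,0],"slide":[0,20,-3],"claw":0.65}
    - {"rotation":[0,0,0],"slide":[0,20,-3],"claw":0.65}

```text
t: 15.3
ee_pos: [0.5149, 0.0606, 0.2274]
orientation: [-0.0, 0.003, 1.0, -0.001]
contact_force: [0.5, 0.1, 0.4]
grip_width: 0.0324
grasp_force: 0.0
```

Run:
```python
from h import *
s=manip.sense();print(s["ee_pos"],s["contact_force"],s["joint_velocities"].round(2))
t=cam("top");u,v=map(int,proj(t,[.57,-.138,.062]))
B=cv2.resize(t["image"][v-40:v+45,u-40:u+40],None,fx=6,fy=6,interpolation=cv2.INTER_CUBIC)
cv2.imwrite("pics/t2.png",B)
```

```text
[0.51487155 0.06063471 0.22740816] [0.47204504 0.12620819 0.44085243] [ 0.  0. -0.  0. -0. -0. -0.]
```

View pics/t2.png

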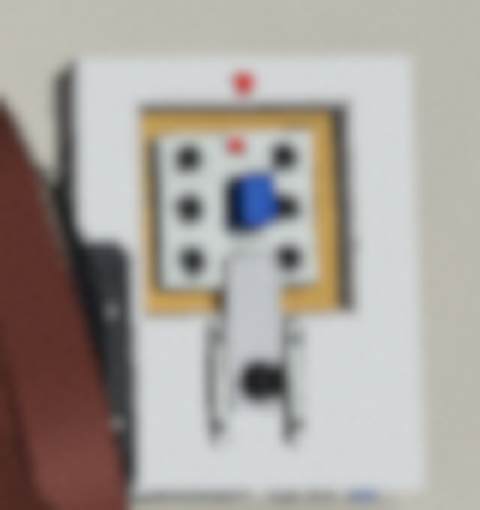

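```bash
python3 -c "
from h import *
print(job_done())"
```

```text
the job is handed in; nothing more can be done
None
```

The tube block is seated flush in the heater pocket with its key in the keyway, the retaining bolt is pushed in to its stop over the block's edge, and the gripper has let go and moved clear. The dish, bottle and tin were not touched, and the job is handed in at about 15 s.

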